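# Drop the brass slide into the pedal tin

## Task

Put the brass guitar slide away: lay it crosswise on the sloping chute of the cream pedal tin, let go and let it roll down against the closed lid. Then press the pedal firmly down onto its rubber stop - it must be felt, and the linkage is delicate - and hold it there until the slide has rolled into the tin; ease the pedal back up so the lid comes down without slamming. Work the lid only by the pedal and leave the other things on the bench alone.

Things in the scene. Friction and masses are not known exactly. Their poses are not given: they have to be found in the camera images.
- slide: Brass bottleneck slide, a tube-like cylinder 26 mm in diameter and 70 mm long, 130 g, lying level at the start. Origin at its middle, on its axis; its x axis runs along its length. It rolls freely, so its y and z axes turn with it.
- rest: Fixed wooden rest, 100 x 90 mm, top face 12 mm above the bench, holding the slide at the start: the slide lies on that face along the rest's x axis. Four pegs 6 mm high, 23 to 31 mm either side of the middle along x, keep it from rolling; the middle 40 mm is free for fingers. Origin: centre of the underside.
- tin: Cream tin 112 (x) x 104 (y) mm on a dark wooden plinth, fixed, rim 102 mm high. Origin: centre of the plinth's underside, on the bench; z up. The chute is on its +y side, the pedal on its -y side. Inside, the floor is at z = 34 mm and the space reaches 52 mm along x and 48 mm along y either side of the middle.
- chute (a point): Point on the floor of the aluminium chute where the slide is best laid, 83 mm above the bench, at tin x = 0, y = 125 mm; axes as the tin's. Lay the slide along x: its axis is then 96 to 97 mm up. The floor climbs 10 degrees towards +y, from tin y = 50 to 200 mm, 80 mm wide between 12 mm rims. Let go, the slide rolls towards -y to the lid's skirt and stops with its axis at about tin y = 74 mm.
- lid (a joint): Angle of the cream lid, rad: 0 shut, growing as it rises; turns 2.3 times the pedal's angle; 0.4 to 0.85 at the stop. 118 x 124 mm, top 108 mm up when shut, hinged at the tin's -y rim; its skirt (outer face at tin y = 61 mm) shuts the chute's foot. The slide passes from about 0.3 rad. Spring-closed: let go, it slams at several rad/s; keep it below 1 rad/s (pedal pad rising 20 to 40 mm/s is safe).
- pedal: Steel pedal lever pointing to the tin's -y side; origin on its pivot (tin y = -20, z = 18 mm). Takes 3 to 7 N at the pad. 23 to 51 mm below the pad's rest height it meets a firm rubber stop; its height differs every time and is not measured: only the force, then climbing 4 to 5 N per mm, tells. Firmly home: over 12 N, held half a second; over 18 N harms it; aim for 15 N.
- pedal_pad (a point): Centre of the black tread face (54 x 42 mm) of the pedal, the place to press: 145 mm from the pivot, 77 mm above the bench with the pedal up, where the face slopes up 0.36 rad away from the tin. It sinks as the pedal is pressed. Pressing nearer the pivot needs more force.
- straightedge: Bystander: steel straightedge 450 x 40 x 8 mm, lying flat.
- ruler: Bystander: aluminium notched ruler 300 x 30 x 4 mm, lying flat.
- sanding_pad: Bystander: black rubber sanding pad 120 x 70 x 22 mm.
- lamp_base: Bystander: brass lamp base with twist-lock socket, 100 mm across, 105 mm high. Origin under its foot.
- glass_slide: Bystander: amber glass slide standing on end, 26 mm across, 65 mm high.
- file: Bystander: fret file with a wooden handle, 240 mm long.
- polish_jar: Bystander: green jar 56 mm across, 60 mm high.
Things that resemble listed ones, but are neither listed nor needed, are in the scene too. Of the things shaped like the slide, the brass one is meant.

How it is judged:
On the way, in this order (a step that is already met when the one before it is completed fails the run):
1. the slide lies released on the chute, rolled down against the closed lid (y of slide in the frame of tin between 0.06 and 0.085 m and x of slide in the frame of tin between -0.015 and 0.015 m and z of slide in the frame of tin between 0.078 and 0.096 m and contact force between the fingers and slide below 0.1 N and value of joint lid below 0.04 rad and linear speed of slide below 0.03 m/s), for 0.2 s.
2. the pedal is held firmly on its stop (more than 12 N) with the slide in the tin (contact force between the fingers and pedal above 12 N and value of joint lid above 0.25 rad and z of slide in the frame of tin below 0.06 m and y of slide in the frame of tin between -0.048 and 0.048 m), for 0.3 s.
At the end, for the whole second after the job is handed in: The slide lies at rest inside the tin (within its walls, its axis below 60 mm) and the lid is shut (below 0.03 rad), so the pedal is back up (value of joint lid below 0.03 rad and z of slide in the frame of tin between 0.036 and 0.06 m and y of slide in the frame of tin between -0.048 and 0.048 m and x of slide in the frame of tin between -0.052 and 0.052 m and linear speed of slide below 0.03 m/s); the robot touches nothing.
It fails at once if the pedal is pressed with more than 18 N (contact force between any of the fingers, the arm and pedal above 18 N).
It fails at once if the lid comes down faster than 1 rad/s (slams) (velocity of joint lid below -1 rad/s).
It fails at once if the lid is pushed or lifted directly (more than 2 N) (contact force between any of the fingers, the arm and lid above 2 N).
It fails at once if a bystander is moved more than 20 mm (distance of any of straightedge, ruler, sanding_pad, lamp_base, glass_slide, file, polish_jar from where it was at the start of the episode above 0.02 m).
It also fails if it takes over 58 s, if anything falls off the work surface, if the arm or the gripper's body presses on something with over 40 N, if the wrist force passes 120 N, or if a joint passes its speed limit or range.

## Robot

A 6-joint arm with a two-finger parallel gripper is mounted at the origin on the work surface. World frame = base frame: x ahead of the robot, y to its left, z up, the work surface at z = 0. Lengths are in m, angles in rad, forces in N, time in s.
With the tool pointing down it reaches from about 0.4 to 0.925 m from the base axis. Payload 3.4 kg.
Tool frame: the origin (TCP) lies midway between the tips of the shut fingers; the grasp point (between the pads) lies 19 mm behind it; z points along the fingers, y is the direction in which the jaws open and shut (so a half turn about z gives the same grasp; the last joint's range is limited). The gripper opens to 85 mm and grips with 20 to 120 N. Pads are 22 mm wide; open, the fingers measure 114 mm over their backs; the gripper's body (76 mm by 85 mm) begins 54 mm behind the grasp point. The pads swing forward as they close: fully open they stand 13 mm farther back than shut.
Start: joints at [-1.254, 0.307, 1.506, -0, 1.328, -0.073], TCP at [0.218, -0.532, 0.231] pointing down, gripper open.
Joint ranges: [-3.12, 3.12], [-1.05, 2.28], [0.14, 2.33], [-1.42, 4.57], [0.1, 2.73], [-2.68, 2.68]. Speed limits (rad/s): [2.57, 2.57, 3.14, 3.14, 3.14, 3.14].

## Interface

Orientations are given as a rotation vector (axis times angle).
In Python, from cell import ctrl gives the robot as it stands.
- The arm moves only by the tool carry_out, never from a script. Its argument "commands" is a list of rows, each a list of 7 numbers: the shift along the tool's x, y, z in cm, then the turn, a rotation vector about the tool's x, y, z in rad, then the finger opening in cm, from 0 to 8.54. In form: [[tx, ty, tz, wx, wy, wz, claw], ...]. A call has exactly 8 rows; each row is the pose to reach, as a shift and turn from the pose measured when the call began, along the tool's axes at that moment; what a row does not reach only later rows make up. A row lasts 1/10 s, in which the tool goes at most 50 mm and 8.59 degrees, less where a joint would pass 70% of its speed; a pose out of reach is approached as far as the arm can. A call with a gripper value outside its range is refused whole. The fingers move at their own pace and stop on an object; "force" is the grip in N (left out, the last holds). Time passes only in rows, so rows that repeat a pose let the fingers close, or fill a call up. It gives the time, the measured TCP pose, the force and the opening at its end, in the units of the state.
- ctrl.get_obs(): the state, without advancing time (a new reading comes with each control period).
- ctrl.grab_frame(name): name is "side" or "top"; returns the picture (480x640x3 uint8, red, green, blue); there is no depth.
- ctrl.get_calibration(name): a dict with "intrinsics" (3x3 intrinsics, pixels), "k1" (the pictures are not rectified: a ray, as slopes to the right and down, at radius r is drawn at 1 + k1 r^2 times it, then the intrinsics apply), "R" (3x3) and "t" (3): a world point X has camera coordinates R X + t. Camera axes: x right, y down, z forward; pixel columns grow to the right and rows downward; lengths in m; the calibration is good to about 2 mm. A picture is of the moment at which its call begins. get_calibration takes no time and is no camera call.
- ctrl.job_done(): hands the job in, once; it reports no verdict.
The state is a dict: "time": time; "q": joint angles; "joint_velocities": joint speeds; "joint_efforts": joint torques, N m; "position": TCP position; "eef_rot": TCP orientation; "force": force on the tool from outside, world axes, zero at the start; "wrist_torque": the same for the moment, N m; "gripper_width": finger opening in m.
Only numpy, scipy, OpenCV 4.12 (cv2) and the standard library are available. Lean on these libraries where they do the work, as an engineer would, in place of code of your own. Each camera call takes 0.05 s, during which the arm holds its last target.

## Working session

There is one attempt and no reset: what is moved stays moved. The work goes in short steps, Python scripts to look and compute and a tool call to move; the robot and the scene stay as the last step left them, time stands still between calls to the robot, and variables do not carry over. Pictures are saved under pics/ and viewed, and the job is handed in when it is done.

Besides the shell and the picture viewer there is one more tool, called after "Request:" as a command line: name --pt "numbers of a row" for each row, then --argument value for the rest. carry_out: Moves the arm, as the interface text tells. Its arguments: {"type":"object","properties":{"commands":{"type":"array","items":{"type":"array","items":{"type":"number"}}},"force":{"type":"number"}},"required":["commands"]}

```bash
ls; mkdir -p pics; python3 - <<'E'
from cell import ctrl
import cv2
for n in("side","top"):
    im=ctrl.grab_frame(n); cv2.imwrite(f"pics/{n}0.png",im[:,:,::-1]); c=ctrl.get_calibration(n); print(n,c)
print(ctrl.get_obs())
E
```

```text
pics
side {'intrinsics': array([[457.35684859,   0.        , 311.26418823],
       [  0.        , 457.35684859, 228.32493437],
       [  0.        ,   0.        ,   1.        ]]), 'k1': 0.0034958682098901895, 'R': array([[-0.80725309, -0.59008603, -0.01187108],
       [-0.45018263,  0.62861956, -0.63417115],
       [ 0.38167793, -0.50659247, -0.77310156]]), 't': array([0.40234933, 0.30988243, 0.92551173])}
top {'intrinsics': array([[559.7748442 ,   0.        , 316.19697938],
       [  0.        , 559.7748442 , 245.61795236],
       [  0.        ,   0.        ,   1.        ]]), 'k1': -0.03574470234447132, 'R': array([[ 0.02609757, -0.99952128,  0.01661695],
       [-0.98850609, -0.02827897, -0.14851263],
       [ 0.14891145, -0.01255014, -0.98877089]]), 't': array([-0.07170085,  0.53011418,  1.64531704])}
{'time': 0.1, 'q': array([-1.25450277e+00,  3.07510180e-01,  1.50754259e+00, -5.18246411e-06,
        1.32842241e+00, -7.35047872e-02]), 'joint_velocities': array([ 0.00067627, -0.00013626, -0.00110176, -0.00038   , -0.00056971,
       -0.00011537]), 'joint_efforts': array([ 7.40847554e-05, -4.58526313e+01, -2.52607173e+01,  1.46213283e-04,
        5.56037470e-03, -2.83038582e-05]), 'position': array([ 0.21827644, -0.53127382,  0.23046636]), 'eef_rot': array([-3.08028042e+00, -6.08064901e-01,  3.65715573e-04]), 'force': array([-0.50351928, -0.47582759, -0.40436405]), 'wrist_torque': array([0.01401387, 0.00974388, 0.07543784]), 'gripper_width': 0.0855682841847051}
```

View pics/side0.png

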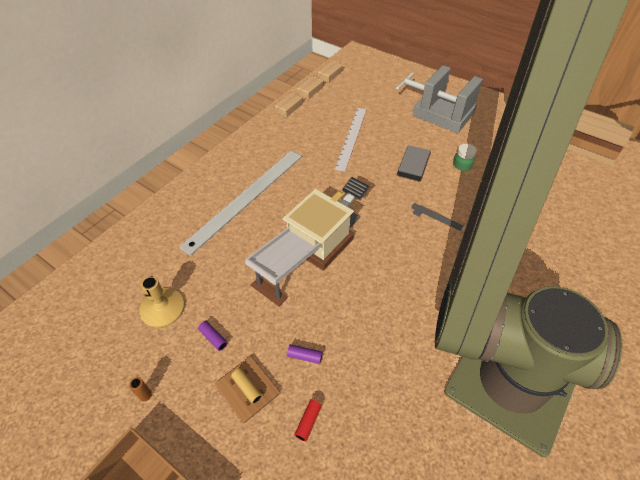

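View pics/top0.png

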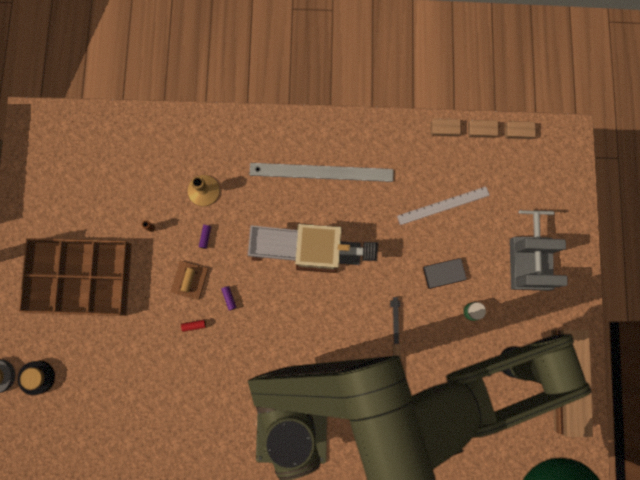

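Both views show the scene. Candidates for the brass slide are:
- brass tube on the rest: top (189,279), side (246,384)
- purple tubes: top (205,236) and (229,298)
- red tube: top (193,325)
- amber glass, standing: top (149,226)

I choose the brass one on the rest and check it in a close crop. The tin's lid is at top (319,246), its chute points left to (252,243), and the pedal is at (365,251).

```bash
cat > h.py <<'E'
import numpy as np, cv2
from cell import ctrl
from scipy.spatial.transform import Rotation as Rn
C={n:ctrl.get_calibration(n) for n in("side","top")}
def ray(n,u,v):
    c=C[n];K=c["intrinsics"]
    dist=np.array([c["k1"],0,0,0])
    p=cv2.undistortPoints(np.array([[[u,v]]],float),K,dist,None)[0,0]
    # mild distortion
    R=np.array(c["R"]);t=np.array(c["t"])
    return -R.T@t, R.T@np.array([p[0],p[1],1])
def onz(n,u,v,z):
    o,d=ray(n,u,v); return o+d*(z-o[2])/d[2]
def proj(n,X):
    c=C[n];r,_=cv2.Rodrigues(np.array(c["R"]))
    return cv2.projectPoints(np.array(X,float).reshape(-1,3),r,np.array(c["t"],float),c["intrinsics"],np.array([c["k1"],0,0,0]))[0][:,0]
def tri(a,b):
    (o1,d1),(o2,d2)=ray("side",*a),ray("top",*b)
    s=np.linalg.lstsq(np.c_[d1,-d2],o2-o1,rcond=None)[0]
    p,q=o1+d1*s[0],o2+d2*s[1]; return (p+q)/2,np.linalg.norm(p-q)
E
python3 - <<'E'
import cv2,numpy as np
s=cv2.imread("pics/side0.png");t=cv2.imread("pics/top0.png")
a=cv2.resize(s[345:425,206:296],None,fx=4.4,fy=4.4,interpolation=2)
b=cv2.resize(t[255:305,160:220],None,fx=6,fy=6,interpolation=2)
h=max(a.shape[0],b.shape[0]);o=np.zeros((h,a.shape[1]+b.shape[1],3),np.uint8);o[:a.shape[0],:a.shape[1]]=a;o[:b.shape[0],a.shape[1]:]=b
cv2.imwrite("pics/c1.png",o)
a=cv2.resize(s[170:310,230:380],None,fx=4,fy=4,interpolation=2);cv2.imwrite("pics/c2.png",a)
a=cv2.resize(t[210:285,235:390],None,fx=5,fy=5,interpolation=2);cv2.imwrite("pics/c3.png",a)
E
```

```text
(no output)
```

View pics/c1.png

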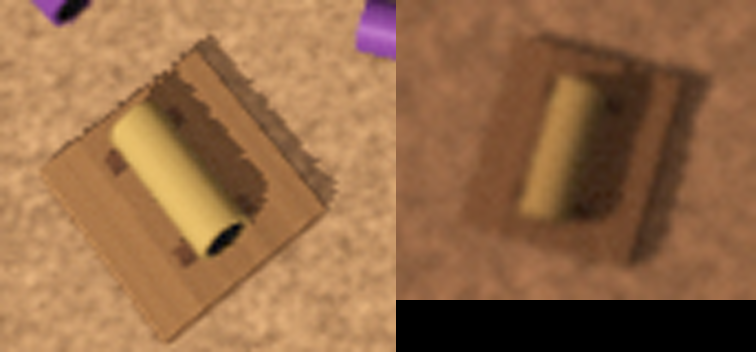

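View pics/c2.png

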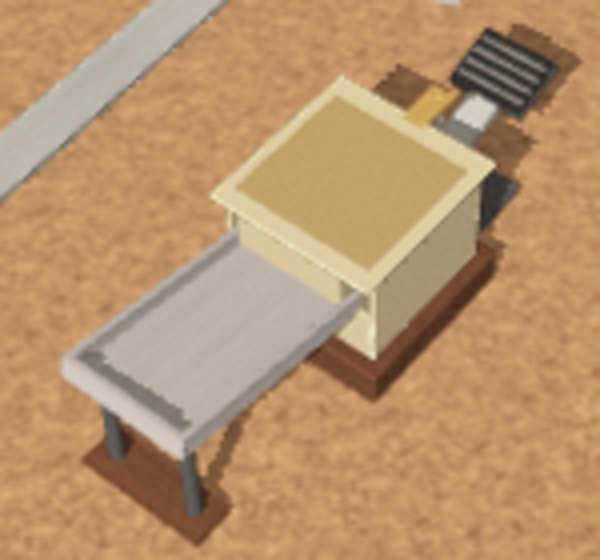

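View pics/c3.png

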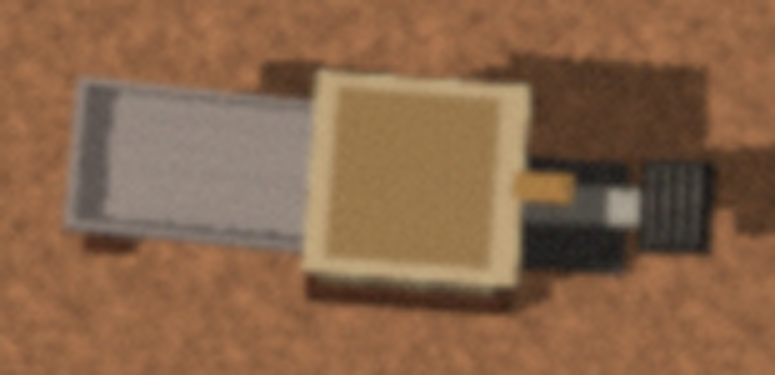

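The crop confirms it: the brass tube lies between the four pegs of the wooden rest. Now I'll measure it.

```bash
python3 - <<'E'
from h import *
s=lambda L,f,ox,oy:[((a+.5)/f-.5+ox,(b+.5)/f-.5+oy) for a,b in L]
S=s([(212,195),(342,77),(495,163),(372,287)],4,230,170)
T=s([(303,272),(318,70),(531,84),(519,288)],5,235,210)
np.set_printoptions(precision=4,suppress=True)
# correspondences: side left corner ?  print on plane
for n,L in(("side",S),("top",T)):
    P=np.array([onz(n,*p,.108) for p in L]);print(n,P[:,:2],P.mean(0),np.linalg.norm(P-np.roll(P,-1,0),axis=1))
Sp=s([(450,75),(487,27),(560,70),(526,117)],4,230,170)
Tp=s([(637,252),(641,162),(712,162),(708,252)],5,235,210)
for n,L in(("sidepad",Sp),("toppad",Tp)):
    n=n[:-3];P=np.array([onz(n,*p,.077) for p in L]);print(n,P[:,:2],P.mean(0))
print("padtri",tri(np.mean(Sp,0),np.mean(Tp,0)))
# chute top corners
Sc=s([(62,360),(185,452)],4,230,170);Tc=s([(78,78),(66,230)],5,235,210)
for a in zip(Sc,Tc): print("chute",tri(*a))
# slide
for n,box in(("side",(206,345,296,425)),("top",(160,255,220,305))):
    im=cv2.imread(f"pics/{n}0.png");hsv=cv2.cvtColor(im,cv2.COLOR_BGR2HSV)
    x0,y0,x1,y1=box
    m=((hsv[...,1]>105)&(hsv[...,0]>=19)&(hsv[...,0]<33)&(hsv[...,2]>90)).astype(np.uint8)
    mm=np.zeros_like(m);mm[y0:y1,x0:x1]=m[y0:y1,x0:x1]
    k,l,st,ce=cv2.connectedComponentsWithStats(mm);i=1+st[1:,4].argmax()
    cn=max(cv2.findContours((l==i).astype(np.uint8),0,1)[0],key=cv2.contourArea);r=cv2.minAreaRect(cn);print(n,st[i],r,onz(n,*r[0],.025))
    b=cv2.boxPoints(r);
    e=[(b[0]+b[1])/2,(b[2]+b[3])/2] if np.linalg.norm(b[0]-b[1])<np.linalg.norm(b[1]-b[2]) else [(b[1]+b[2])/2,(b[3]+b[0])/2]
    E=[onz(n,*p,.027) for p in e];d=E[1]-E[0];print(E,np.linalg.norm(d),np.degrees(np.arctan2(d[1],d[0])))
# rest corners z=.012
R1=s([(40,167),(208,38),(330,210),(167,342)],4.4,206,345)
P=np.array([onz("side",*p,.012) for p in R1]);print("rest",P,P.mean(0),np.linalg.norm(P-np.roll(P,-1,0),axis=1))
E
```

```text
side [[ 0.5824 -0.0039]
 [ 0.5767 -0.1254]
 [ 0.4619 -0.1206]
 [ 0.4675 -0.0028]] [ 0.5221 -0.0632  0.108 ] [0.1217 0.115  0.1179 0.1149]
top [[ 0.4666  0.0026]
 [ 0.5848 -0.0024]
 [ 0.5802 -0.1263]
 [ 0.4608 -0.1218]] [ 0.5231 -0.062   0.108 ] [0.1184 0.124  0.1195 0.1245]
side [[ 0.5395 -0.1913]
 [ 0.5441 -0.2418]
 [ 0.4847 -0.2359]
 [ 0.4805 -0.1885]] [ 0.5122 -0.2144  0.077 ]
top [[ 0.4875 -0.1924]
 [ 0.5411 -0.194 ]
 [ 0.5423 -0.236 ]
 [ 0.4886 -0.2342]] [ 0.5149 -0.2141  0.077 ]
padtri (array([ 0.5138, -0.2148,  0.0757]), np.float64(0.0026788043220707723))
chute (array([0.5756, 0.1363, 0.1082]), np.float64(0.000994698946773553))
chute (array([0.4874, 0.1401, 0.1015]), np.float64(0.0010376862748963185))
side [232 369  30  35 386] ((245.7000274658203, 384.8999938964844), (36.31019592285156, 12.980456352233887), 52.12501525878906) [0.4208 0.3248 0.025 ]
[array([0.4576, 0.3164, 0.027 ]), array([0.3842, 0.3336, 0.027 ])] 0.07538621736831233 166.8587582483251Traceback (most recent call last):
  File "<stdin>", line 23, in <module>
ValueError: attempt to get argmax of an empty sequence
```

```bash
python3 - <<'E'
from h import *
np.set_printoptions(precision=4,suppress=True)
s=lambda L,f,ox,oy:[((a+.5)/f-.5+ox,(b+.5)/f-.5+oy) for a,b in L]
R1=s([(40,167),(208,38),(330,210),(167,342)],4.4,206,345)
P=np.array([onz("side",*p,.012) for p in R1]);print("rest",P,P.mean(0),np.linalg.norm(P-np.roll(P,-1,0),axis=1))
d=P[0]-P[3];d2=P[1]-P[2];print(np.degrees(np.arctan2(d[1],d[0])),np.degrees(np.arctan2(d2[1],d2[0])))
T=s([(64,40),(142-0,36),(310,75),(236,262)],6,160,255)
A,B=s([(580-396,78),(545-396,218)],6,160,255)
a,b=onz("top",*A,.03),onz("top",*B,.03);print("top slide",a,b,(a+b)/2,np.linalg.norm(a-b),np.degrees(np.arctan2(*(a-b)[1::-1])))
print("tri",tri((245.7,384.9),tuple((np.array(A)+B)/2)))
# saturation dump for top
c=s([(142,36),(310,75),(236,262)],6,160,255)
P=np.array([onz("top",*p,.012) for p in c]);print(P,np.linalg.norm(P[1]-P[2]))
o=ctrl.get_obs();print(Rn.from_rotvec(o["eef_rot"]).as_matrix())
E
```

```text
rest [[0.479  0.355  0.012 ]
 [0.4575 0.2628 0.012 ]
 [0.3594 0.2927 0.012 ]
 [0.3809 0.3785 0.012 ]] [0.4192 0.3223 0.012 ] [0.0947 0.1025 0.0885 0.1008]
-13.475883825537604 -16.929472028450355
top slide [0.4558 0.3194 0.03  ] [0.3853 0.3328 0.03  ] [0.4206 0.3261 0.03  ] 0.0717579174142673 -10.701320274063889
tri (array([0.42  , 0.3259, 0.0291]), np.float64(0.0013362252304727179))
[[0.4785 0.3458 0.012 ]
 [0.4611 0.2596 0.012 ]
 [0.3656 0.2917 0.012 ]] 0.10070139679830545
[[ 0.925   0.38   -0.0006]
 [ 0.38   -0.925   0.0018]
 [ 0.0001 -0.0019 -1.    ]]
```

```bash
cat >> h.py <<'E'
np.set_printoptions(precision=4,suppress=True)
def rows(goals,claw=None):
    """goals: list of (x,y,z,yawdeg) tool-down poses -> tool-frame rows (cm, rotvec)"""
    o=ctrl.get_obs();R0=Rn.from_rotvec(o["eef_rot"]);p0=o["position"]
    for g in goals:
        th=np.radians(g[3]);c,s=np.cos(th),np.sin(th)
        R=Rn.from_matrix(np.array([[c,s,0],[s,-c,0],[0,0,-1]]))
        d=R0.inv().apply(np.array(g[:3])-p0)*100; w=(R0.inv()*R).as_rotvec()
        print("[%.2f,%.2f,%.2f,%.3f,%.3f,%.3f],"%(*d,*w))
def plan(wps,n=8,vmax=.046,wmax=8.2):
    o=ctrl.get_obs();M=Rn.from_rotvec(o["eef_rot"]).as_matrix();yaw=np.degrees(np.arctan2(M[1,0],M[0,0]))
    cur=np.r_[o["position"],yaw];out=[]
    for w in wps:
        w=np.array(w,float);
        k=int(np.ceil(max(np.linalg.norm(w[:3]-cur[:3])/vmax,abs(w[3]-cur[3])/wmax,1)))
        for i in range(1,k+1): out.append(cur+(w-cur)*i/k)
        cur=w
    print("total rows",len(out));
    rows((out+[out[-1]]*n)[:n])
    print(o["time"],o["position"],yaw,"F",o["force"],"w",o["gripper_width"],"q",o["q"])
E
python3 - <<'E'
from h import *
for n,u,v in(("top",229,298),("side",305,353)): print(onz(n,u,v,.013))
plan([(.40,-.36,.23,52),(.50,-.1,.23,98),(.50,.12,.22,138),(.42,.3245,.12,166)])
E
```

```text
[0.3689 0.201  0.013 ]
[0.3691 0.1988 0.013 ]
total rows 24
[3.89,-1.49,0.01,-0.002,-0.000,-0.086],
[7.77,-2.98,0.02,-0.002,-0.000,-0.173],
[11.66,-4.47,0.03,-0.002,-0.000,-0.259],
[15.55,-5.96,0.04,-0.002,-0.000,-0.345],
[19.43,-7.45,0.06,-0.002,-0.001,-0.431],
[23.32,-8.94,0.07,-0.002,-0.001,-0.518],
[26.05,-11.83,0.07,-0.002,-0.001,-0.632],
[28.78,-14.72,0.08,-0.002,-0.001,-0.747],
0.1 [ 0.2183 -0.5313  0.2305] 22.33386445514028 F [-0.5035 -0.4758 -0.4044] w 0.0855682841847051 q [-1.2545  0.3075  1.5075 -0.      1.3284 -0.0735]
```

Request:
carry_out --pt "3.9 -1.5 0 0 0 -0.09 5.5" --pt "7.8 -3 0 0 0 -0.17 5.5" --pt "11.7 -4.5 0 0 0 -0.26 5.5" --pt "15.5 -6 0 0 0 -0.35 5.5" --pt "19.4 -7.5 0 0 0 -0.43 5.5" --pt "23.3 -9 0 0 0 -0.52 5.5" --pt "26 -11.8 0 0 0 -0.63 5.5" --pt "28.8 -14.7 0 0 0 -0.75 5.5"

```text
time: 0.9
position: [0.4296, -0.2844, 0.2303]
eef_rot: [-2.639, -1.7, -0.0]
force: [0.4, -0.3, 0.2]
gripper_width: 0.055
```

```bash
python3 - <<'E'
from h import *
plan([(.50,-.1,.23,98),(.50,.12,.22,138),(.42,.3245,.12,166)])
E
```

```text
total rows 16
[3.94,-0.24,0.01,-0.002,-0.002,-0.113],
[7.88,-0.48,0.02,-0.002,-0.002,-0.226],
[11.82,-0.72,0.04,-0.002,-0.002,-0.339],
[15.76,-0.97,0.05,-0.002,-0.002,-0.453],
[19.70,-1.21,0.06,-0.001,-0.002,-0.566],
[23.71,-3.03,0.27,-0.001,-0.002,-0.705],
[27.72,-4.84,0.48,-0.001,-0.002,-0.845],
[31.72,-6.66,0.69,-0.001,-0.002,-0.985],
0.9 [ 0.4296 -0.2844  0.2303] 65.58665657024989 F [ 0.3767 -0.3377  0.194 ] w 0.05496430997313365 q [-0.6676  0.2255  1.6275  0.0011  1.2909 -0.2419]
```

Request:
carry_out --pt "3.9 -0.2 0 0 0 -0.11 5.5" --pt "7.9 -0.5 0 0 0 -0.23 5.5" --pt "11.8 -0.7 0 0 0 -0.34 5.5" --pt "15.8 -1 0 0 0 -0.45 5.5" --pt "19.7 -1.2 0 0 0 -0.57 5.5" --pt "23.7 -3 0.3 0 0 -0.7 5.5" --pt "27.7 -4.8 0.5 0 0 -0.84 5.5" --pt "31.7 -6.7 0.7 0 0 -0.98 5.5"

```text
time: 1.7
position: [0.4992, 0.0336, 0.2234]
eef_rot: [-1.521, -2.746, -0.002]
force: [0.5, 0.3, 0.3]
gripper_width: 0.0549
```

```bash
python3 - <<'E'
from h import *
plan([(.50,.12,.22,138),(.42,.3245,.12,166)])
E
```

```text
total rows 8
[3.64,2.33,0.18,-0.000,-0.003,-0.139],
[7.27,4.65,0.36,0.000,-0.003,-0.278],
[10.87,5.33,2.04,0.000,-0.003,-0.360],
[14.46,6.01,3.71,0.000,-0.003,-0.441],
[18.05,6.69,5.39,0.000,-0.003,-0.523],
[21.64,7.37,7.07,0.001,-0.003,-0.604],
[25.23,8.05,8.75,0.001,-0.003,-0.686],
[28.82,8.73,10.42,0.001,-0.003,-0.767],
1.7 [0.4992 0.0336 0.2234] 122.04906885005809 F [0.4651 0.2888 0.3128] w 0.05491968349333511 q [-0.0188  0.2103  1.6671  0.0024  1.2661 -0.5789]
```

Request:
carry_out --pt "3.6 2.3 0.2 0 0 -0.14 5.5" --pt "7.3 4.6 0.4 0 0 -0.28 5.5" --pt "10.9 5.3 2 0 0 -0.36 5.5" --pt "14.5 6 3.7 0 0 -0.44 5.5" --pt "18 6.7 5.4 0 0 -0.52 5.5" --pt "21.6 7.4 7.1 0 0 -0.6 5.5" --pt "25.2 8 8.7 0 0 -0.69 5.5" --pt "28.8 8.7 10.4 0 0 -0.77 5.5"

```text
time: 2.5
position: [0.4189, 0.3253, 0.1194]
eef_rot: [-0.373, -3.117, -0.003]
force: [0.2, -0.6, -0.7]
gripper_width: 0.0547
```

```bash
python3 - <<'E'
from h import *
im=ctrl.grab_frame("side")[:,:,::-1]; tp=ctrl.grab_frame("top")[:,:,::-1]
a=cv2.resize(im[290:440,180:340],None,fx=3,fy=3);b=cv2.resize(tp[240:320,140:240],None,fx=3.2,fy=3.2)
o=np.zeros((450,800,3),np.uint8);o[:,:480]=a;o[:256,480:]=b;cv2.imwrite("pics/d1.png",o)
plan([(.42,.3245,.05,166),(.42,.3245,.014,166)],vmax=.02)
E
```

```text
total rows 6
[-0.10,-0.03,1.69,-0.000,-0.007,0.002],
[-0.21,-0.07,3.39,-0.000,-0.007,0.004],
[-0.31,-0.10,5.08,-0.000,-0.007,0.006],
[-0.41,-0.14,6.77,-0.000,-0.007,0.008],
[-0.42,-0.13,8.57,-0.000,-0.007,0.008],
[-0.43,-0.13,10.37,-0.000,-0.007,0.008],
[-0.43,-0.13,10.37,-0.000,-0.007,0.008],
[-0.43,-0.13,10.37,-0.000,-0.007,0.008],
2.6 [0.4168 0.3267 0.1178] 166.4704070461228 F [-0.2412 -0.5347 -0.6389] w 0.0549565751734022 q [ 0.5818  0.3612  1.7502  0.0054  1.0349 -0.7556]
```

View pics/d1.png

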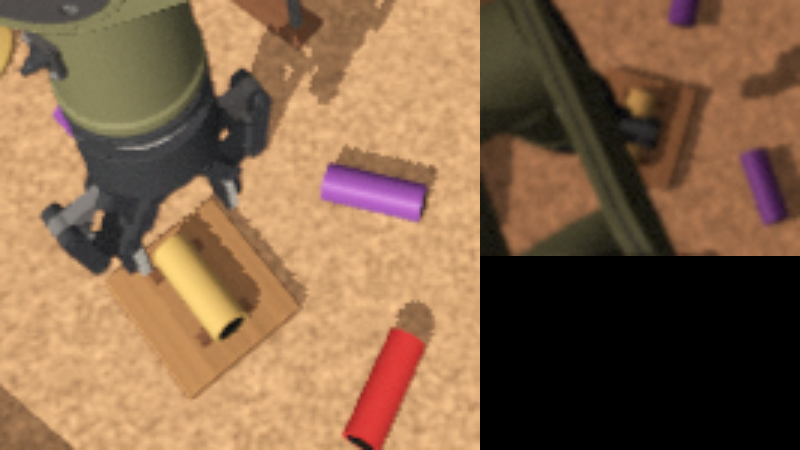

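The open hand hangs over the brass slide (crop (200,288) in the side view), with its jaws across the slide. The purple tube is clear. I'll go down and close.

Request:
carry_out --pt "-0.1 0 1.7 0 0 0 5.5" --pt "-0.2 0 3.4 0 0 0 5.5" --pt "-0.4 -0.1 5.1 0 0 0 5.5" --pt "-0.4 -0.1 6.8 0 0 0 5.5" --pt "-0.4 -0.1 8.6 0 0 0 5.5" --pt "-0.4 -0.1 10.3 0 0 0 5.5" --pt "-0.4 -0.1 10.3 0 0 0 5.5" --pt "-0.4 -0.1 10.3 0 0 0 5.5" --force 30

```text
time: 3.4
position: [0.4199, 0.3244, 0.0147]
eef_rot: [-0.37, -3.112, 0.0]
force: [-0.0, 0.4, -0.4]
gripper_width: 0.055
```

```bash
python3 - <<'E'
from h import *
plan([(.42,.3245,.014,166)])
E
```

```text
total rows 1
[-0.01,0.01,0.07,-0.001,-0.007,0.007],
[-0.01,0.01,0.07,-0.001,-0.007,0.007],
[-0.01,0.01,0.07,-0.001,-0.007,0.007],
[-0.01,0.01,0.07,-0.001,-0.007,0.007],
[-0.01,0.01,0.07,-0.001,-0.007,0.007],
[-0.01,0.01,0.07,-0.001,-0.007,0.007],
[-0.01,0.01,0.07,-0.001,-0.007,0.007],
[-0.01,0.01,0.07,-0.001,-0.007,0.007],
3.4 [0.4199 0.3244 0.0147] 166.42849869247794 F [-0.023   0.3533 -0.3537] w 0.05501192469136542 q [ 0.5751  0.5061  1.8499  0.0062  0.7913 -0.7632]
```

Request:
carry_out --pt "0 0 0 0 0 0 3.5" --pt "0 0 0 0 0 0 2.0" --pt "0 0 0 0 0 0 1.5" --pt "0 0 0 0 0 0 1.5" --pt "0 0 0 0 0 0 1.5" --pt "0 0 0 0 0 0 1.5" --pt "0 0 0 0 0 0 1.5" --pt "0 0 0 0 0 0 1.5" --force 30

```text
time: 4.2
position: [0.4207, 0.3247, 0.0159]
eef_rot: [-0.37, -3.115, -0.002]
force: [0.8, -2.3, 6.4]
gripper_width: 0.0253
```

```bash
python3 - <<'E'
from h import *
plan([(.42,.3245,.10,166),(.42,.3245,.19,177)],vmax=.035)
E
```

```text
total rows 6
[0.04,-0.01,-2.80,0.000,-0.005,0.003],
[0.07,-0.02,-5.61,0.000,-0.005,0.005],
[0.11,-0.03,-8.41,0.000,-0.005,0.008],
[0.12,-0.03,-11.41,0.000,-0.005,-0.056],
[0.14,-0.03,-14.41,0.001,-0.005,-0.120],
[0.16,-0.03,-17.41,0.001,-0.005,-0.184],
[0.16,-0.03,-17.41,0.001,-0.005,-0.184],
[0.16,-0.03,-17.41,0.001,-0.005,-0.184],
4.2 [0.4207 0.3247 0.0159] 166.44274146399786 F [ 0.8352 -2.2764  6.3725] w 0.025279074722958914 q [ 0.575   0.5044  1.8488  0.0057  0.7918 -0.7632]
```

The grip holds at 25 mm, with a slight 6 N touch on the rest. Lifting now.

Request:
carry_out --pt "0 0 -2.8 0 0 0 1.5" --pt "0 0 -5.6 0 0 0 1.5" --pt "0 0 -8.4 0 0 0 1.5" --pt "0.1 0 -11.4 0 0 -0.06 1.5" --pt "0.1 0 -14.4 0 0 -0.12 1.5" --pt "0.2 0 -17.4 0 0 -0.18 1.5" --pt "0.2 0 -17.4 0 0 -0.18 1.5" --pt "0.2 0 -17.4 0 0 -0.18 1.5" --force 30

```text
time: 5.0
position: [0.4195, 0.325, 0.1902]
eef_rot: [-0.09, -3.136, -0.003]
force: [0.0, 0.1, -1.8]
gripper_width: 0.0251
```

```bash
python3 - <<'E'
from h import *
im=ctrl.grab_frame("side")[:,:,::-1]; tp=ctrl.grab_frame("top")[:,:,::-1]
cv2.imwrite("pics/e1s.png",im);cv2.imwrite("pics/e1t.png",tp)
o=ctrl.get_obs();P=proj("side",o["position"])[0];print(P,proj("top",o["position"]))
u,v=P.astype(int);a=cv2.resize(im[max(v-60,0):v+60,u-60:u+60],None,fx=5,fy=5);cv2.imwrite("pics/e1.png",a)
plan([(.528,.07,.17,177.3)])
print(u-60,v-60)
E
```

```text
[235.1379 349.7299] [[175.7156 274.7967]]
total rows 7
[-1.77,-3.54,0.25,-0.000,-0.007,-0.001],
[-3.54,-7.07,0.50,-0.000,-0.007,-0.003],
[-5.31,-10.61,0.76,-0.000,-0.007,-0.004],
[-7.09,-14.14,1.01,-0.000,-0.007,-0.006],
[-8.86,-17.68,1.26,-0.000,-0.007,-0.007],
[-10.63,-21.21,1.51,-0.000,-0.007,-0.009],
[-12.40,-24.75,1.77,-0.000,-0.007,-0.010],
[-12.40,-24.75,1.77,-0.000,-0.007,-0.010],
5.1 [0.4185 0.3242 0.1885] 176.7224220914269 F [ 0.0102 -0.0187 -1.495 ] w 0.024626646916861773 q [ 0.5764  0.2844  1.6581  0.0044  1.2054 -0.9388]
175 289
```

View pics/e1.png

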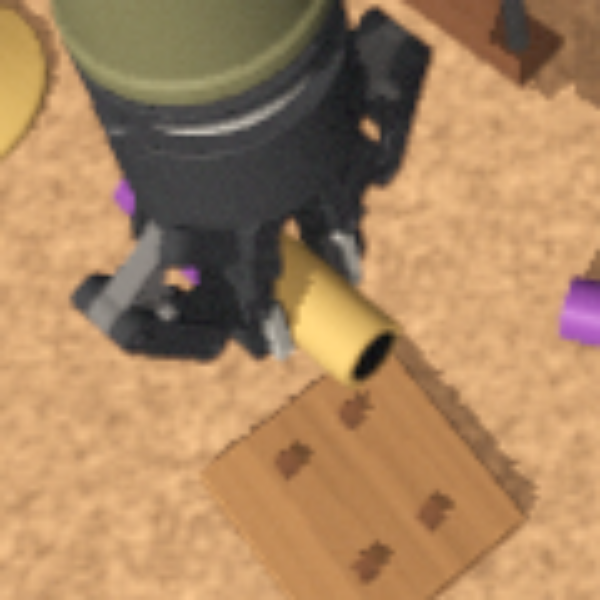

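```bash
python3 - <<'E'
from h import *
p=np.array([.4185,.3242,.1885])
for h in(.007,.009,.011): print(onz("side",249.9,360.2,p[2]+h)-p)
E
```

```text
[-0.0352  0.0011  0.007 ]
[-0.036   0.0017  0.009 ]
[-0.0367  0.0022  0.011 ]
```

The slide is held level, centred within about 1 mm of the TCP; its near end is at side pixel (250,360), where predicted. I'll carry it above the chute with a 10° tilt so the tool stands square to the chute floor.

```bash
cat >> h.py <<'E'
def tplan(goals):
    """goals: (x,y,z,yawdeg,tiltdeg about tool x), one per row, fill given; prints rows"""
    o=ctrl.get_obs();R0=Rn.from_rotvec(o["eef_rot"]);p0=o["position"]
    for g in goals:
        th=np.radians(g[3]);c,s=np.cos(th),np.sin(th)
        R=Rn.from_matrix(np.array([[c,s,0],[s,-c,0],[0,0,-1]]))*Rn.from_rotvec([np.radians(g[4]),0,0])
        d=R0.inv().apply(np.array(g[:3])-p0)*100; w=(R0.inv()*R).as_rotvec()
        print("[%.2f,%.2f,%.2f,%.3f,%.3f,%.3f],"%(*d,*w))
    print(o["time"],p0,"F",o["force"],"w",o["gripper_width"],"q",o["q"])
def lin(a,b,n): a=np.array(a,float);b=np.array(b,float);return [a+(b-a)*i/n for i in range(1,n+1)]
E
python3 - <<'E'
from h import *
tplan(lin((.4185,.3242,.1885,176.7,0),(.5286,.0655,.16,177.3,-10),7)+[(.5286,.0655,.16,177.3,-10)])
E
```

```text
[-1.79,-3.60,0.39,-0.025,-0.007,-0.001],
[-3.57,-7.20,0.79,-0.050,-0.007,-0.003],
[-5.35,-10.80,1.18,-0.075,-0.007,-0.004],
[-7.14,-14.39,1.58,-0.100,-0.007,-0.006],
[-8.92,-17.99,1.97,-0.125,-0.007,-0.008],
[-10.71,-21.59,2.37,-0.150,-0.007,-0.009],
[-12.49,-25.19,2.77,-0.175,-0.007,-0.011],
[-12.49,-25.19,2.77,-0.175,-0.007,-0.011],
5.1 [0.4185 0.3242 0.1885] F [ 0.0102 -0.0187 -1.495 ] w 0.024626646916861773 q [ 0.5764  0.2844  1.6581  0.0044  1.2054 -0.9388]
```

Request:
carry_out --pt "-1.8 -3.6 0.4 -0.025 -0.005 0 1.5" --pt "-3.6 -7.2 0.8 -0.05 -0.007 0 1.5" --pt "-5.4 -10.8 1.2 -0.075 -0.007 0 1.5" --pt "-7.1 -14.4 1.6 -0.1 -0.007 -0.005 1.5" --pt "-8.9 -18 2 -0.125 -0.007 -0.008 1.5" --pt "-10.7 -21.6 2.4 -0.15 -0.007 -0.01 1.5" --pt "-12.5 -25.2 2.8 -0.175 -0.007 -0.01 1.5" --pt "-12.5 -25.2 2.8 -0.175 -0.007 -0.01 1.5"

```text
time: 5.9
position: [0.5302, 0.0601, 0.1571]
eef_rot: [0.086, 3.126, 0.27]
force: [-0.1, 0.1, -1.7]
gripper_width: 0.0251
```

```bash
python3 - <<'E'
from h import *
im=ctrl.grab_frame("side")[:,:,::-1]
cv2.imwrite("pics/f1.png",cv2.resize(im[180:320,220:370],None,fx=4,fy=4))
o=ctrl.get_obs();c=o["position"]
g=(.5286,.0655,.0896,177.3,-10)
tplan(lin((*c,177.3,-10),g,5)+[g]*3)
print(o["eef_rot"])
E
```

```text
[0.00,-0.18,1.35,-0.000,-0.002,-0.007],
[0.00,-0.35,2.69,-0.000,-0.002,-0.007],
[0.00,-0.53,4.04,-0.000,-0.002,-0.007],
[0.00,-0.70,5.38,-0.000,-0.002,-0.007],
[0.00,-0.88,6.73,-0.000,-0.002,-0.007],
[0.00,-0.88,6.73,-0.000,-0.002,-0.007],
[0.00,-0.88,6.73,-0.000,-0.002,-0.007],
[0.00,-0.88,6.73,-0.000,-0.002,-0.007],
5.95 [0.5287 0.0625 0.1574] F [ 0.3719 -0.0095 -2.0638] w 0.024854683910413306 q [-0.0837  0.3159  1.7179  0.1931  1.124  -1.6856]
[0.0843 3.1274 0.2732]
```

View pics/f1.png

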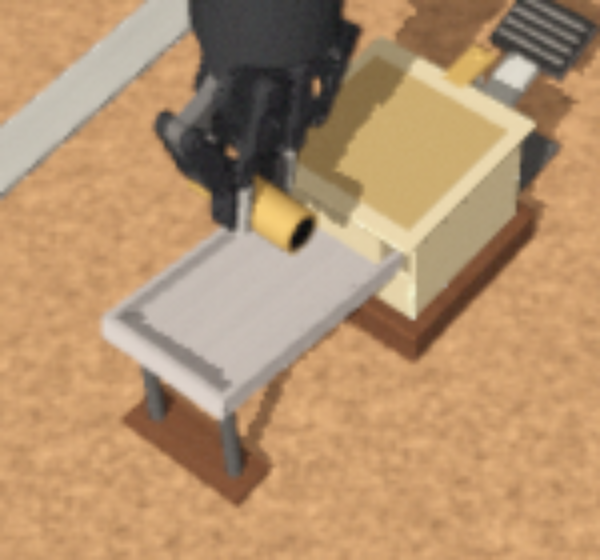

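The slide is held crosswise over the chute, with its end at crop (300,235). Lowering.

Request:
carry_out --pt "0 -0.2 1.3 0 0 0 1.5" --pt "0 -0.4 2.6 0 0 0 1.5" --pt "0 -0.5 4.0 0 0 0 1.5" --pt "0 -0.7 5.2 0 0 -0.005 1.5" --pt "0 -0.8 6.2 0 0 -0.005 1.5" --pt "0 -0.9 6.6 0 0 -0.005 1.5" --pt "0 -0.9 6.7 0 0 -0.005 1.5" --pt "0 -0.9 6.7 0 0 -0.005 1.5"

```text
time: 6.75
position: [0.5288, 0.0654, 0.09]
eef_rot: [0.076, 3.127, 0.273]
force: [-0.1, -0.4, -0.9]
gripper_width: 0.0247
```

```bash
python3 - <<'E'
from h import *
im=ctrl.grab_frame("side")[:,:,::-1]
cv2.imwrite("pics/f2.png",cv2.resize(im[180:320,220:370],None,fx=4,fy=4))
g=(.5286,.0655,.0896,177.3,-10)
tplan([g]);
# expected slide ends / chute centre checks
o=ctrl.get_obs();R=Rn.from_rotvec(o["eef_rot"]).as_matrix();c=o["position"]-.009*R[:,2]
print("slide c",c);yh=np.array([np.sin(.047),np.cos(.047)]);print("tin y",(c[:2]-[.5227,-.0616])@yh,"tin x",(c[:2]-[.5227,-.0616])@[yh[1],-yh[0]])
E
```

```text
[0.04,0.01,0.06,-0.000,-0.001,-0.002],
6.8 [0.529  0.0653 0.0902] F [-0.2283 -0.5258 -0.8875] w 0.024847451488223055 q [-0.0783  0.3984  1.7973  0.2125  0.9636 -1.7234]
slide c [0.5289 0.0637 0.0991]
tin y 0.12549411664295315 tin x 0.00033366780117985613
```

View pics/f2.png

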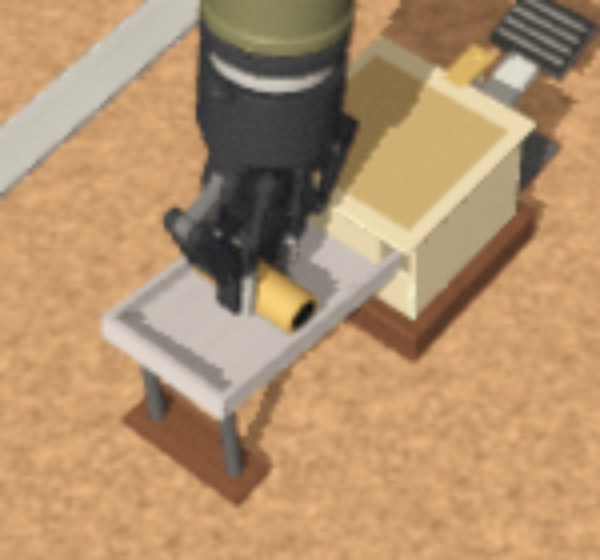

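The slide lies between the rims about 2 mm above the floor. I'll settle it and release.

Request:
carry_out --pt "0 0 0.1 0 0 0 1.5" --pt "0 0 0.2 0 0 0 1.5" --pt "0 0 0.2 0 0 0 1.5" --pt "0 0 0.2 0 0 0 3.0" --pt "0 0 0.2 0 0 0 4.0" --pt "0 0 0.2 0 0 0 5.0" --pt "0 0 -0.2 0 0 0 5.0" --pt "0 0 -1.0 0 0 0 5.0"

```text
time: 7.6
position: [0.5284, 0.0636, 0.1]
eef_rot: [0.076, 3.128, 0.273]
force: [-0.1, -0.1, 0.3]
gripper_width: 0.0497
```

```bash
python3 - <<'E'
from h import *
im=ctrl.grab_frame("side")[:,:,::-1]
cv2.imwrite("pics/f3.png",cv2.resize(im[180:320,220:370],None,fx=4,fy=4))
g=(.5286,.0655,.0896,177.3,-10)
tplan([g]);
E
```

```text
[0.11,-0.00,1.22,-0.000,0.000,-0.002],
7.65 [0.5296 0.0633 0.1016] F [ 1.4914 -0.6332  0.4899] w 0.049990253569009276 q [-0.0819  0.3833  1.7848  0.2087  0.9896 -1.7203]
```

View pics/f3.png

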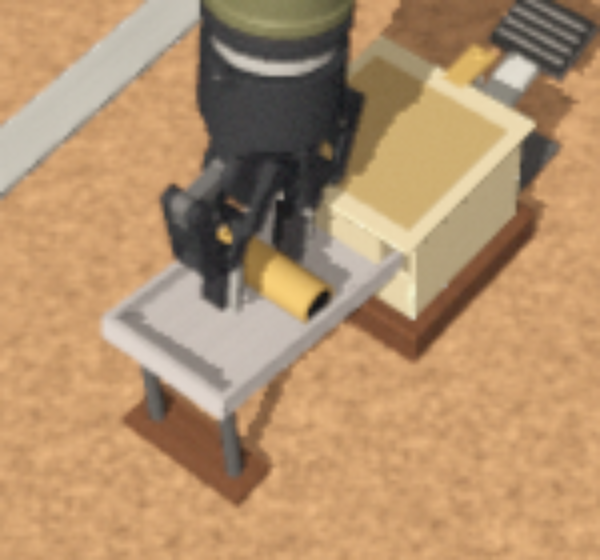

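The slide now rests against the downhill finger on the chute floor. I'll lift straight off so it rolls on.

Request:
carry_out --pt "0 0.2 -0.8 0 0 0 5.0" --pt "0 0.4 -1.8 0 0 0 5.0" --pt "0 0.6 -3 0 0 0 5.0" --pt "0 0.8 -5 0 0 0 5.0" --pt "0 0.8 -7 0 0 0 5.0" --pt "0 0.8 -9 0 0 0 5.0" --pt "0 0.8 -10 0 0 0 5.0" --pt "0 0.8 -10 0 0 0 5.0"

```text
time: 8.45
position: [0.5305, 0.0537, 0.2036]
eef_rot: [0.076, 3.12, 0.272]
force: [0.4, -0.1, -0.4]
gripper_width: 0.0499
```

```bash
python3 - <<'E'
from h import *
im=ctrl.grab_frame("side")[:,:,::-1]
cv2.imwrite("pics/f4.png",cv2.resize(im[180:320,220:370],None,fx=4,fy=4))
plan([(.516,-.19,.20,177.3)])
E
```

```text
total rows 6
[0.03,-4.01,-0.67,0.174,0.002,-0.000],
[0.05,-8.03,-1.33,0.174,0.002,-0.000],
[0.08,-12.04,-2.00,0.174,0.002,-0.001],
[0.11,-16.06,-2.67,0.174,0.002,-0.001],
[0.14,-20.07,-3.33,0.174,0.002,-0.001],
[0.16,-24.09,-4.00,0.174,0.002,-0.002],
[0.16,-24.09,-4.00,0.174,0.002,-0.002],
[0.16,-24.09,-4.00,0.174,0.002,-0.002],
8.5 [0.5296 0.0538 0.2023] 177.20008763255262 F [-0.5438  0.0271 -0.6642] w 0.05005527319851317 q [-0.1     0.269   1.6579  0.1847  1.2274 -1.6855]
```

View pics/f4.png

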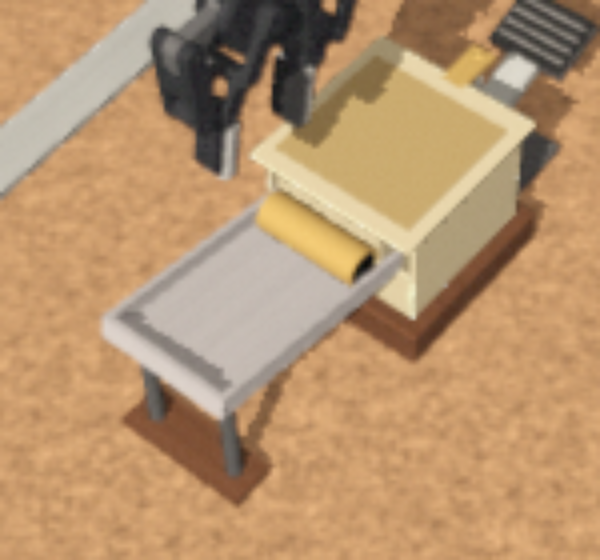

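The slide lies against the closed lid along the skirt, crop (318,238), side pixel about (299,239). Now to the pedal, with fingers shut.

Request:
carry_out --pt "0 -4 -0.7 0.06 0 0 3" --pt "0 -8 -1.3 0.12 0 0 0" --pt "0.1 -12 -2 0.174 0 0 0" --pt "0.1 -16 -2.7 0.174 0 0 0" --pt "0.1 -20 -3.3 0.174 0 0 0" --pt "0.2 -24 -4 0.174 0 0 0" --pt "0.2 -26 -4 0.174 0 0 0" --pt "0.2 -26 -4 0.174 0 0 0"

```text
time: 9.3
position: [0.5138, -0.2111, 0.1949]
eef_rot: [-0.082, -3.14, -0.0]
force: [-0.6, 0.9, -0.2]
gripper_width: 0.0001
```

```bash
python3 - <<'E'
from h import *
im=ctrl.grab_frame("side")[:,:,::-1]
cv2.imwrite("pics/g1.png",cv2.resize(im[160:300,250:400],None,fx=4,fy=4))
plan([(.515,-.2145,.10,177.3)],vmax=.025)
E
```

```text
total rows 4
[-0.04,-0.13,2.38,0.002,-0.001,-0.001],
[-0.08,-0.26,4.75,0.002,-0.001,-0.002],
[-0.12,-0.39,7.13,0.002,-0.001,-0.003],
[-0.16,-0.52,9.51,0.002,-0.001,-0.004],
[-0.16,-0.52,9.51,0.002,-0.001,-0.004],
[-0.16,-0.52,9.51,0.002,-0.001,-0.004],
[-0.16,-0.52,9.51,0.002,-0.001,-0.004],
[-0.16,-0.52,9.51,0.002,-0.001,-0.004],
9.35 [ 0.5138 -0.2094  0.1951] 177.0532770792596 F [-0.4648  0.8901  0.3132] w -0.00012152142770194961 q [-0.4638  0.3099  1.6001  0.0011  1.2331 -1.9836]
```

View pics/g1.png

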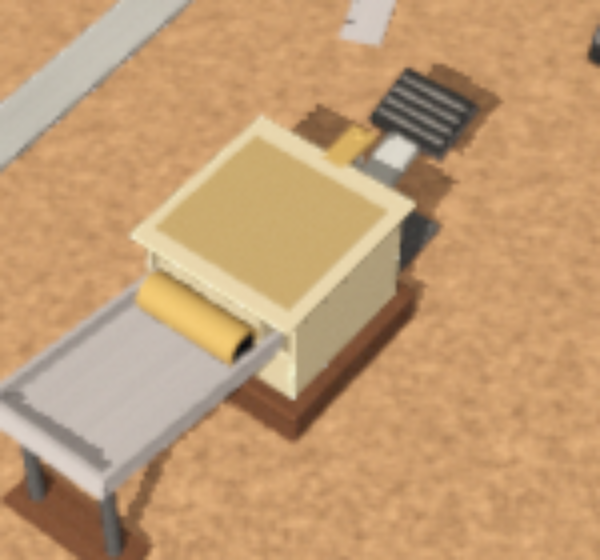

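Request:
carry_out --pt "0 -0.1 2.4 0 0 0 0" --pt "-0.1 -0.3 4.7 0 0 0 0" --pt "-0.1 -0.4 7.1 0 0 0 0" --pt "-0.1 -0.5 8.8 0 0 0 0" --pt "-0.1 -0.5 9.3 0 0 0 0" --pt "-0.1 -0.5 9.5 0 0 0 0" --pt "-0.1 -0.5 9.5 0 0 0 0" --pt "-0.1 -0.5 9.5 0 0 0 0"

```text
time: 10.15
position: [0.5152, -0.2142, 0.101]
eef_rot: [0.08, 3.14, 0.002]
force: [-0.5, -0.1, 0.6]
gripper_width: -0.0003
```

```bash
python3 - <<'E'
from h import *
im=ctrl.grab_frame("side")[:,:,::-1]
cv2.imwrite("pics/g2.png",cv2.resize(im[130:270,270:420],None,fx=4,fy=4))
for i in range(3):
  o=ctrl.get_obs();print(o["force"],o["position"]); 
E
```

```text
[-0.088   0.1995 -0.6488] [ 0.5152 -0.2143  0.1011]
[-0.088   0.1995 -0.6488] [ 0.5152 -0.2143  0.1011]
[-0.088   0.1995 -0.6488] [ 0.5152 -0.2143  0.1011]
```

View pics/g2.png

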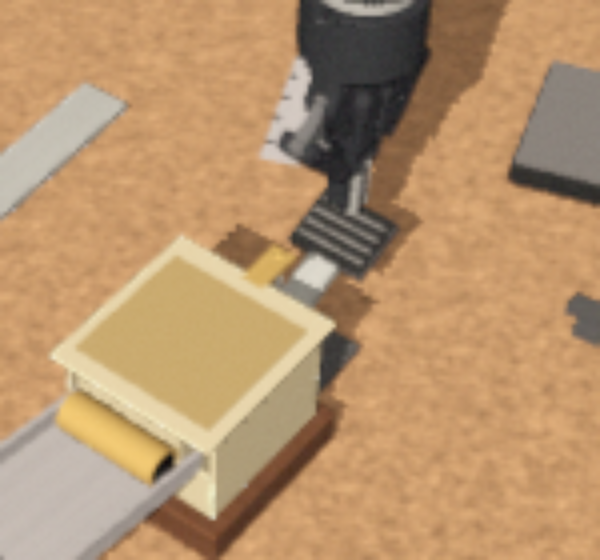

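The shut fingertips are above the middle of the pad, crop (345,215). I'll press in stages, following the pad's arc.

Request:
carry_out --pt "0 0 0.5 0 0 0 0" --pt "0 0 1.0 0 0 0 0" --pt "0 0 1.5 0 0 0 0" --pt "0 0 1.9 0 0 0 0" --pt "0 0 2.2 0 0 0 0" --pt "0 0 2.5 0 0 0 0" --pt "0 -0.1 2.7 0 0 0 0" --pt "0 -0.1 2.9 0 0 0 0"

```text
time: 11.0
position: [0.5153, -0.2158, 0.0723]
eef_rot: [0.08, 3.139, 0.0]
force: [-0.9, -1.8, 4.2]
gripper_width: 0.0003
```

```bash
python3 - <<'E'
from h import *
o=ctrl.get_obs();print(o["time"],o["force"],o["position"],o["wrist_torque"])
E
```

```text
11.0 [-0.892  -1.7584  4.1841] [ 0.5153 -0.2158  0.0723] [-0.2876  0.248   0.0261]
```

Request:
carry_out --pt "0 -0.1 0.2 0 0 0 0" --pt "0 -0.1 0.4 0 0 0 0" --pt "0 -0.2 0.6 0 0 0 0" --pt "0 -0.3 0.8 0 0 0 0" --pt "0 -0.3 1.0 0 0 0 0" --pt "0 -0.4 1.15 0 0 0 0" --pt "0 -0.5 1.3 0 0 0 0" --pt "0 -0.5 1.3 0 0 0 0"

```text
time: 11.8
position: [0.5151, -0.2203, 0.059]
eef_rot: [0.081, 3.139, 0.002]
force: [-0.2, 1.4, 3.8]
gripper_width: 0.0002
```

```bash
python3 - <<'E'
from h import *
o=ctrl.get_obs();print(o["time"],o["force"],o["position"],o["wrist_torque"])
E
```

```text
11.8 [-0.2213  1.436   3.7642] [ 0.5151 -0.2203  0.059 ] [ 0.361  -0.0208 -0.0093]
```

Request:
carry_out --pt "0 0 0.05 0 0 0 0" --pt "0 -0.02 0.1 0 0 0 0" --pt "0 -0.03 0.13 0 0 0 0" --pt "0 -0.04 0.16 0 0 0 0" --pt "0 -0.05 0.2 0 0 0 0" --pt "0 -0.05 0.2 0 0 0 0" --pt "0 -0.05 0.2 0 0 0 0" --pt "0 -0.05 0.2 0 0 0 0"

```text
time: 12.6
position: [0.5152, -0.2208, 0.0571]
eef_rot: [0.081, 3.139, 0.002]
force: [-1.0, 0.9, 4.9]
gripper_width: -0.0001
```

Request:
carry_out --pt "0 0 0.05 0 0 0 0" --pt "0 -0.02 0.1 0 0 0 0" --pt "0 -0.03 0.13 0 0 0 0" --pt "0 -0.04 0.16 0 0 0 0" --pt "0 -0.05 0.2 0 0 0 0" --pt "0 -0.05 0.2 0 0 0 0" --pt "0 -0.05 0.2 0 0 0 0" --pt "0 -0.05 0.2 0 0 0 0"

```text
time: 13.4
position: [0.5151, -0.2213, 0.055]
eef_rot: [0.081, 3.139, 0.002]
force: [0.0, 0.3, 4.4]
gripper_width: -0.0002
```

Request:
carry_out --pt "0 0 0.05 0 0 0 0" --pt "0 -0.02 0.1 0 0 0 0" --pt "0 -0.03 0.13 0 0 0 0" --pt "0 -0.04 0.16 0 0 0 0" --pt "0 -0.05 0.2 0 0 0 0" --pt "0 -0.05 0.2 0 0 0 0" --pt "0 -0.05 0.2 0 0 0 0" --pt "0 -0.05 0.2 0 0 0 0"

```text
time: 14.2
position: [0.5151, -0.2218, 0.0531]
eef_rot: [0.081, 3.139, 0.002]
force: [-0.0, 1.5, 4.4]
gripper_width: 0.0
```

Request:
carry_out --pt "0 0 0.05 0 0 0 0" --pt "0 -0.02 0.1 0 0 0 0" --pt "0 -0.03 0.13 0 0 0 0" --pt "0 -0.04 0.16 0 0 0 0" --pt "0 -0.05 0.2 0 0 0 0" --pt "0 -0.05 0.2 0 0 0 0" --pt "0 -0.05 0.2 0 0 0 0" --pt "0 -0.05 0.2 0 0 0 0"

```text
time: 15.0
position: [0.5151, -0.2223, 0.0511]
eef_rot: [0.081, 3.139, 0.002]
force: [0.1, 0.6, 4.8]
gripper_width: 0.0001
```

Request:
carry_out --pt "0 0 0.05 0 0 0 0" --pt "0 -0.02 0.1 0 0 0 0" --pt "0 -0.03 0.13 0 0 0 0" --pt "0 -0.04 0.16 0 0 0 0" --pt "0 -0.05 0.2 0 0 0 0" --pt "0 -0.05 0.2 0 0 0 0" --pt "0 -0.05 0.2 0 0 0 0" --pt "0 -0.05 0.2 0 0 0 0"

```text
time: 15.8
position: [0.5151, -0.2227, 0.0491]
eef_rot: [0.081, 3.139, 0.002]
force: [0.1, 1.3, 5.1]
gripper_width: -0.0
```

Request:
carry_out --pt "0 0 0.05 0 0 0 0" --pt "0 -0.02 0.1 0 0 0 0" --pt "0 -0.03 0.13 0 0 0 0" --pt "0 -0.04 0.16 0 0 0 0" --pt "0 -0.05 0.2 0 0 0 0" --pt "0 -0.05 0.2 0 0 0 0" --pt "0 -0.05 0.2 0 0 0 0" --pt "0 -0.05 0.2 0 0 0 0"

```text
time: 16.6
position: [0.515, -0.2231, 0.0471]
eef_rot: [0.081, 3.139, 0.002]
force: [-0.2, 0.2, 4.9]
gripper_width: 0.0002
```

Request:
carry_out --pt "0 0 0.05 0 0 0 0" --pt "0 -0.02 0.1 0 0 0 0" --pt "0 -0.03 0.13 0 0 0 0" --pt "0 -0.04 0.16 0 0 0 0" --pt "0 -0.04 0.2 0 0 0 0" --pt "0 -0.04 0.2 0 0 0 0" --pt "0 -0.04 0.2 0 0 0 0" --pt "0 -0.04 0.2 0 0 0 0"

```text
time: 17.4
position: [0.515, -0.2235, 0.045]
eef_rot: [0.081, 3.139, 0.002]
force: [-0.5, 1.7, 4.1]
gripper_width: -0.0001
```

Request:
carry_out --pt "0 0 0.05 0 0 0 0" --pt "0 -0.02 0.1 0 0 0 0" --pt "0 -0.03 0.13 0 0 0 0" --pt "0 -0.04 0.16 0 0 0 0" --pt "0 -0.04 0.2 0 0 0 0" --pt "0 -0.04 0.2 0 0 0 0" --pt "0 -0.04 0.2 0 0 0 0" --pt "0 -0.04 0.2 0 0 0 0"

```text
time: 18.2
position: [0.515, -0.2239, 0.043]
eef_rot: [0.081, 3.139, 0.002]
force: [-0.2, 1.7, 4.7]
gripper_width: 0.0004
```

```bash
python3 - <<'E'
from h import *
im=ctrl.grab_frame("side")[:,:,::-1]
cv2.imwrite("pics/g3.png",cv2.resize(im[130:270,250:400],None,fx=4,fy=4))
E
```

```text
(no output)
```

View pics/g3.png

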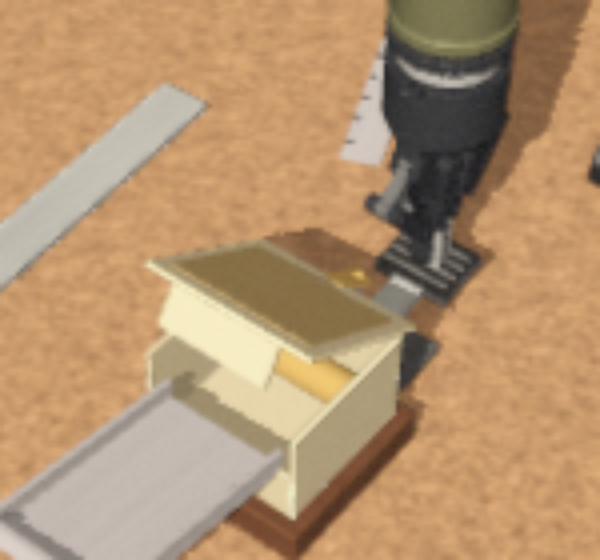

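The slide is already inside the tin (crop (315,375)) and the lid is raised. I'll press on to the stop.

Request:
carry_out --pt "0 0 0.05 0 0 0 0" --pt "0 -0.02 0.1 0 0 0 0" --pt "0 -0.03 0.13 0 0 0 0" --pt "0 -0.03 0.16 0 0 0 0" --pt "0 -0.03 0.2 0 0 0 0" --pt "0 -0.03 0.2 0 0 0 0" --pt "0 -0.03 0.2 0 0 0 0" --pt "0 -0.03 0.2 0 0 0 0"

```text
time: 19.05
position: [0.515, -0.2242, 0.0411]
eef_rot: [0.081, 3.139, 0.002]
force: [-0.3, 1.7, 4.6]
gripper_width: 0.0001
```

Request:
carry_out --pt "0 0 0.05 0 0 0 0" --pt "0 -0.02 0.1 0 0 0 0" --pt "0 -0.03 0.13 0 0 0 0" --pt "0 -0.03 0.16 0 0 0 0" --pt "0 -0.03 0.2 0 0 0 0" --pt "0 -0.03 0.2 0 0 0 0" --pt "0 -0.03 0.2 0 0 0 0" --pt "0 -0.03 0.2 0 0 0 0"

```text
time: 19.85
position: [0.515, -0.2245, 0.0391]
eef_rot: [0.081, 3.139, 0.002]
force: [-0.4, 1.7, 5.5]
gripper_width: -0.0
```

Request:
carry_out --pt "0 0 0.05 0 0 0 0" --pt "0 -0.02 0.08 0 0 0 0" --pt "0 -0.03 0.11 0 0 0 0" --pt "0 -0.03 0.14 0 0 0 0" --pt "0 -0.03 0.17 0 0 0 0" --pt "0 -0.03 0.18 0 0 0 0" --pt "0 -0.03 0.18 0 0 0 0" --pt "0 -0.03 0.18 0 0 0 0"

```text
time: 20.65
position: [0.515, -0.2248, 0.0373]
eef_rot: [0.081, 3.139, 0.002]
force: [0.1, 2.0, 4.5]
gripper_width: -0.0
```

Request:
carry_out --pt "0 0 0.05 0 0 0 0" --pt "0 -0.02 0.08 0 0 0 0" --pt "0 -0.03 0.11 0 0 0 0" --pt "0 -0.03 0.14 0 0 0 0" --pt "0 -0.03 0.18 0 0 0 0" --pt "0 -0.03 0.2 0 0 0 0" --pt "0 -0.03 0.2 0 0 0 0" --pt "0 -0.03 0.2 0 0 0 0"

```text
time: 21.45
position: [0.5149, -0.225, 0.0355]
eef_rot: [0.081, 3.139, 0.002]
force: [-0.2, 1.7, 8.5]
gripper_width: -0.0001
```

The stop is felt: force rose from 4.5 to 8.5 N. Small steps now.

Request:
carry_out --pt "0 0 0.02 0 0 0 0" --pt "0 0 0.04 0 0 0 0" --pt "0 0 0.06 0 0 0 0" --pt "0 0 0.08 0 0 0 0" --pt "0 0 0.08 0 0 0 0" --pt "0 0 0.08 0 0 0 0" --pt "0 0 0.08 0 0 0 0" --pt "0 0 0.08 0 0 0 0"

```text
time: 22.25
position: [0.5149, -0.225, 0.0352]
eef_rot: [0.081, 3.139, 0.002]
force: [-1.4, 2.4, 7.9]
gripper_width: -0.0001
```

```bash
python3 - <<'E'
from h import *
o=ctrl.get_obs();print(o["time"],o["force"],o["position"],o["wrist_torque"])
ctrl.grab_frame("side");o=ctrl.get_obs();print(o["time"],o["force"],o["position"])
E
```

```text
22.25 [-1.371   2.3552  7.8909] [ 0.5149 -0.225   0.0352] [0.3678 0.191  0.0114]
22.3 [-0.4154  3.7346  8.2733] [ 0.515  -0.225   0.0352]
```

Request:
carry_out --pt "0 0 0.05 0 0 0 0" --pt "0 0 0.08 0 0 0 0" --pt "0 0 0.1 0 0 0 0" --pt "0 0 0.12 0 0 0 0" --pt "0 0 0.14 0 0 0 0" --pt "0 0 0.15 0 0 0 0" --pt "0 0 0.15 0 0 0 0" --pt "0 0 0.15 0 0 0 0"

```text
time: 23.1
position: [0.515, -0.2251, 0.0344]
eef_rot: [0.081, 3.139, 0.002]
force: [-1.3, 2.6, 10.4]
gripper_width: -0.0003
```

```bash
python3 - <<'E'
from h import *
o=ctrl.get_obs();print(o["time"],o["force"],o["position"],o["wrist_torque"])
ctrl.grab_frame("side");o=ctrl.get_obs();print(o["time"],o["force"],o["position"])
E
```

```text
23.1 [-1.2726  2.5782 10.4384] [ 0.515  -0.2251  0.0344] [ 0.3926  0.2594 -0.0169]
23.15 [-2.3223  2.4394 10.2515] [ 0.515  -0.2251  0.0344]
```

Request:
carry_out --pt "0 0 0.08 0 0 0 0" --pt "0 0 0.11 0 0 0 0" --pt "0 0 0.14 0 0 0 0" --pt "0 0 0.16 0 0 0 0" --pt "0 0 0.18 0 0 0 0" --pt "0 0 0.18 0 0 0 0" --pt "0 0 0.18 0 0 0 0" --pt "0 0 0.18 0 0 0 0"

```text
time: 23.95
position: [0.515, -0.2252, 0.0337]
eef_rot: [0.081, 3.138, 0.001]
force: [-1.8, 2.7, 13.6]
gripper_width: 0.0002
```

```bash
python3 - <<'E'
from h import *
for i in range(3):
  im=ctrl.grab_frame("side");o=ctrl.get_obs();print(o["time"],o["force"],o["position"])
cv2.imwrite("pics/g4.png",cv2.resize(im[130:270,250:400,::-1],None,fx=4,fy=4))
E
```

```text
24.0 [-2.0939  2.4252 12.7341] [ 0.515  -0.2252  0.0337]
24.05 [-2.0714  2.5761 13.7547] [ 0.515  -0.2252  0.0337]
24.1 [-1.9574  3.5032 13.1655] [ 0.515  -0.2252  0.0337]
```

View pics/g4.png

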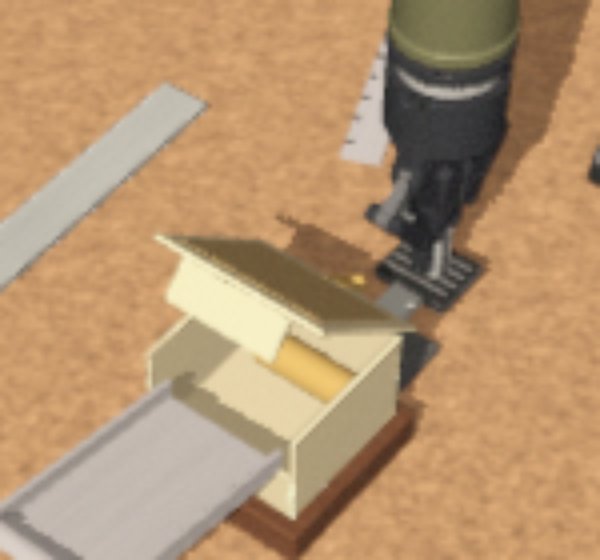

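Force is about 13.7 N, with the slide in the tin behind the raised lid (crop (310,368)). I'll trim slightly up and hold.

Request:
carry_out --pt "0 0 0.1 0 0 0 0" --pt "0 0 0.12 0 0 0 0" --pt "0 0 0.12 0 0 0 0" --pt "0 0 0.12 0 0 0 0" --pt "0 0 0.12 0 0 0 0" --pt "0 0 0.12 0 0 0 0" --pt "0 0 0.12 0 0 0 0" --pt "0 0 0.12 0 0 0 0"

```text
time: 24.9
position: [0.5149, -0.2252, 0.0336]
eef_rot: [0.08, 3.138, 0.0]
force: [-1.4, 3.4, 13.3]
gripper_width: 0.0002
```

```bash
python3 - <<'E'
from h import *
for i in range(2):
  im=ctrl.grab_frame("top");o=ctrl.get_obs();print(o["time"],o["force"],np.linalg.norm(o["force"]),o["position"])
cv2.imwrite("pics/g5.png",cv2.resize(im[210:285,235:390,::-1],None,fx=5,fy=5))
E
```

```text
24.95 [-1.918   3.345  12.6307] 13.206146428028351 [ 0.515  -0.2252  0.0336]
25.0 [-1.2323  3.1471 13.4948] 13.911620620858832 [ 0.515  -0.2252  0.0336]
```

View pics/g5.png

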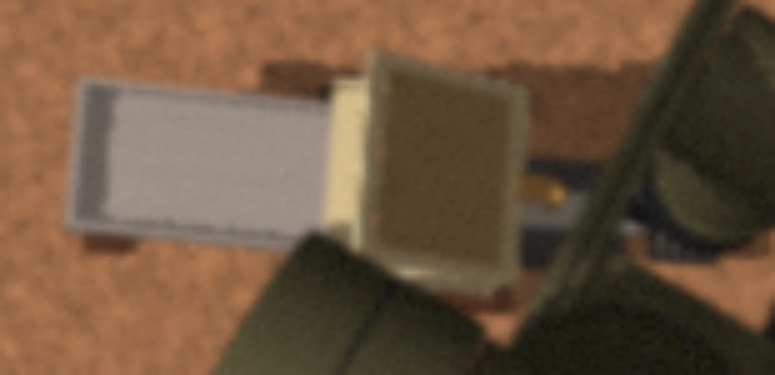

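The top view confirms the lid is raised and the chute is empty. One more small trim towards 15 N for margin, then hold.

Request:
carry_out --pt "0 0 0.11 0 0 0 0" --pt "0 0 0.13 0 0 0 0" --pt "0 0 0.14 0 0 0 0" --pt "0 0 0.14 0 0 0 0" --pt "0 0 0.14 0 0 0 0" --pt "0 0 0.14 0 0 0 0" --pt "0 0 0.14 0 0 0 0" --pt "0 0 0.14 0 0 0 0"

```text
time: 25.8
position: [0.515, -0.2253, 0.0334]
eef_rot: [0.08, 3.137, -0.0]
force: [-1.6, 3.4, 14.2]
gripper_width: 0.0002
```

```bash
python3 - <<'E'
from h import *
for i in range(3):
  im=ctrl.grab_frame("side");o=ctrl.get_obs();print(o["time"],o["force"],np.linalg.norm(o["force"]),o["position"])
E
```

```text
25.85 [-1.3647  3.9795 13.7161] 14.346778676121653 [ 0.515  -0.2253  0.0334]
25.9 [-2.8033  3.704  14.6093] 15.330011367771633 [ 0.515  -0.2253  0.0334]
25.95 [-2.4065  3.4919 13.2691] 13.93032787890921 [ 0.515  -0.2253  0.0334]
```

The pedal was held at about 14 to 15 N for well over a second. Easing up at about 20 mm/s.

Request:
carry_out --pt "0 0 -0.1 0 0 0 0" --pt "0 0 -0.3 0 0 0 0" --pt "0 0.1 -0.5 0 0 0 0" --pt "0 0.1 -0.7 0 0 0 0" --pt "0 0.1 -0.9 0 0 0 0" --pt "0 0.2 -1.1 0 0 0 0" --pt "0 0.2 -1.3 0 0 0 0" --pt "0 0.2 -1.5 0 0 0 0"

```text
time: 26.75
position: [0.515, -0.223, 0.0485]
eef_rot: [0.081, 3.137, 0.001]
force: [0.8, 3.1, 3.6]
gripper_width: -0.0002
```

Request:
carry_out --pt "0 0 -0.2 0 0 0 0" --pt "0 0.1 -0.4 0 0 0 0" --pt "0 0.1 -0.6 0 0 0 0" --pt "0 0.2 -0.8 0 0 0 0" --pt "0 0.2 -1.0 0 0 0 0" --pt "0 0.3 -1.2 0 0 0 0" --pt "0 0.3 -1.4 0 0 0 0" --pt "0 0.4 -1.6 0 0 0 0"

```text
time: 27.55
position: [0.5151, -0.219, 0.0646]
eef_rot: [0.081, 3.137, 0.001]
force: [0.1, 2.1, 3.9]
gripper_width: 0.0002
```

Request:
carry_out --pt "0 0.1 -0.2 0 0 0 0" --pt "0 0.1 -0.4 0 0 0 0" --pt "0 0.2 -0.6 0 0 0 0" --pt "0 0.2 -0.8 0 0 0 0" --pt "0 0.3 -1.0 0 0 0 0" --pt "0 0.3 -1.2 0 0 0 0" --pt "0 0.4 -1.4 0 0 0 0" --pt "0 0.4 -1.6 0 0 0 0"

```text
time: 28.35
position: [0.5152, -0.2155, 0.0806]
eef_rot: [0.08, 3.138, -0.001]
force: [0.6, -1.1, -0.5]
gripper_width: -0.0002
```

The pad is back up and contact is lost at 80 mm. I'll withdraw upward and look.

Request:
carry_out --pt "0 0 -0.5 0 0 0 0" --pt "0 0 -1.5 0 0 0 0" --pt "0 0 -3 0 0 0 0" --pt "0 0 -5 0 0 0 0" --pt "0 -0.5 -7 0 0 0 0" --pt "0 -1 -9 0 0 0 0" --pt "0 -1 -10 0 0 0 0" --pt "0 -1 -10 0 0 0 0"

```text
time: 29.15
position: [0.5154, -0.2262, 0.1826]
eef_rot: [0.08, 3.134, -0.004]
force: [0.2, 0.3, 0.4]
gripper_width: -0.0
```

```bash
python3 - <<'E'
from h import *
im=ctrl.grab_frame("side")[:,:,::-1];cv2.imwrite("pics/h1.png",im)
t=ctrl.grab_frame("top")[:,:,::-1];cv2.imwrite("pics/h1t.png",t)
o=ctrl.get_obs();print(o["time"],o["position"],o["force"],np.abs(o["joint_velocities"]).max())
a=cv2.imread("pics/side0.png")
cv2.imwrite("pics/h2.png",np.hstack([cv2.resize(x[170:310,230:360],None,fx=3,fy=3) for x in(a,im)]))
E
```

```text
29.25 [ 0.5139 -0.2252  0.1803] [-0.4917 -0.3698 -0.0968] 0.017305475232133615
```

View pics/h1.png

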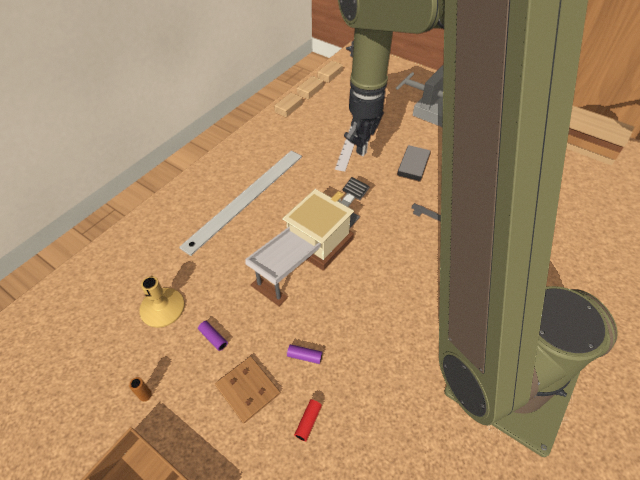

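View pics/h2.png

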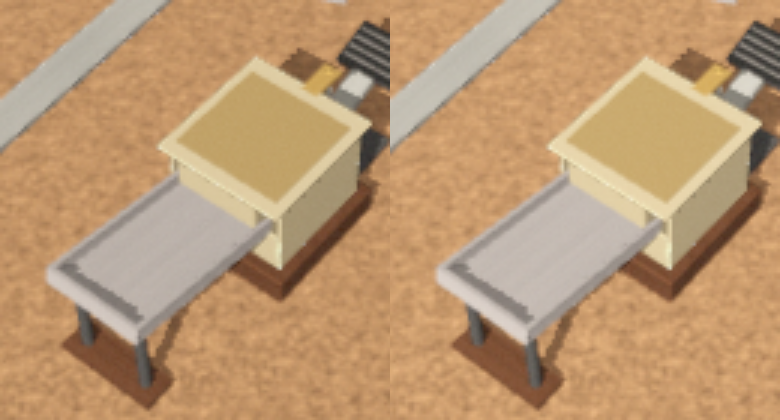

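The lid is shut exactly as at the start: lid corners match before and after, and the pedal is up at (355,187). The chute and rest are empty, the bystanders are in place, and the hand is clear. Handing in.

```bash
python3 -c "
from cell import ctrl
print(ctrl.job_done())"
```

```text
the job is handed in; nothing more can be done
None
```

The brass slide is in the tin with the lid shut, and the job is handed in at about 29 s; no verdict was reported.

- **Laying the slide:** I took it from the rest and laid it crosswise on the chute with the tool tilted 10°. Let go, it rolled down and came to rest against the closed lid.
- **Pressing the pedal:** I pressed in steps of about 2 mm and felt the stop about 41 mm down. I held it at a measured 13 to 15 N for about 2 s, with the slide seen inside the tin.
- **Easing up:** I brought the pad up at about 20 mm/s and lifted clear.

**Last checks:**
- The before and after pictures match with the lid shut and the pedal up.
- The chute and rest are empty.
- The bystanders in the side view look unmoved. The arm hid the polish jar, and I did not view the final top picture.
- The hand was free, with tool force near 0.
- With the lid shut I could not see the slide itself; its place in the tin rests on the pictures taken while the lid was up.

**Two readings were off:**
- The fingertips pressed the rest with about 6 N during the grasp, because they reach a little below the TCP.
- The arm gave under load, so trims on the pedal moved less than commanded. I set the final force from the force readings instead; they scatter by about 0.6 N.

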